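# Mount the shelf bracket on the slotted upright

### The arm

A 6-joint arm with a two-finger parallel gripper is mounted at the origin on the work surface. World frame = base frame: x ahead of the robot, y to its left, z up, the work surface at z = 0. Lengths are in mm, angles in degrees, forces in N, time in s.
With the tool pointing down it reaches from about 325 to 775 mm from the base axis. Payload 5.5 kg.
Tool frame: the origin (TCP) lies between the finger pads; the fingertips stand bot.tips_ahead ahead of it and the grasp point (between the pads) is the TCP (bot.tips_ahead is the distance from the TCP to the fingertips, in mm); z points along the fingers, x is the direction in which the jaws open and shut, and the axes are right-handed (so a half turn about z gives the same grasp; the last joint's range is limited). The gripper opens to 88 mm and grips with 3 to 60 N. Pads are 20 mm wide; open, the fingers measure 115 mm over their backs; the gripper's body (75 mm by 178 mm) begins 61 mm behind the grasp point.
Start: joints at [-73.321, 5.22, 70.514, -0, 104.267, -3.249], TCP at [204.498, -564.089, 241.631] pointing down, gripper open.
Joint ranges: [-164.24, 164.24], [-49.07, 125.15], [9.68, 141.18], [-86.29, 266.29], [3.28, 154.24], [-151.56, 151.56]. Speed limits (degrees/s): [147.25, 147.25, 172.46, 180, 180, 180].

### API

Orientations are given as a 3x3 rotation matrix whose columns are the frame's x, y, z axes.
In Python, from plant import bot gives the robot as it stands. The module is installed in compiled form; this text tells all that it offers. Calls block until the motion is done:
- bot.movep(position, orientation): joint-space move of the TCP to a pose.
- bot.movel(position, ori=None, velocity=150, until_force=None): straight line of the TCP; ori=None keeps the orientation; velocity is the mean speed in mm/s. With until_force (N) it stops when the force on the tool has changed by that much, and returns True; else False.
- bot.goto_joints(angles): joint-space move.
- bot.set_gripper(opening, squeeze=None): finger opening in mm; squeeze is the grip in N (None keeps the last); returns when the fingers have stopped.
- bot.dwell(seconds).
- bot.solve_ik(position, orientation): joint angles nearest the present ones, or None.
- bot.read_camera(name): name is "scene" or "top" or "wrist"; returns the picture (480x640x3 uint8, red, green, blue); there is no depth.
- bot.camera_info(name): a dict with "intrinsics" (3x3 intrinsics, pixels), "dist" ([k1, k2, p1, p2, k3] as OpenCV has them; the pictures are not rectified), "R" (3x3) and "t" (3): a world point X has camera coordinates R X + t; the wrist camera has in their place "mount" (4x4, takes a point from camera to tool coordinates, whose origin is the TCP and whose axes are the tool frame's). Camera axes: x right, y down, z forward; pixel columns grow to the right and rows downward; lengths in mm; the calibration is good to about 2 mm. A picture is of the moment at which its call begins: read the wrist's pose just before it. camera_info takes no time and is no camera call.
A pose or a line that the arm cannot do raises bot.IKError and nothing moves.
- bot.hand_in(): hands the job in, once; it reports no verdict.
Readings, each from a call of its own:
- bot.get_time_s(): time.
- bot.get_joint_positions(): joint angles.
- bot.get_joint_velocities(): joint speeds.
- bot.get_joint_efforts(): joint torques, N m.
- bot.get_tcp_pos(): TCP position.
- bot.get_orientation(): TCP orientation.
- bot.get_force(): force on the tool from outside, world axes, zero at the start.
- bot.get_moment(): the same for the moment, N m.
- bot.get_width(): finger opening in mm.
Only numpy, scipy, OpenCV 4.12 (cv2) and the standard library are available. Lean on these libraries where they do the work, as an engineer would, in place of code of your own. Each camera call takes 0.05 s, during which the arm holds its last target.

### The job

Draw the metal bracket out of the remote rack, lay it level on the cabinet on the underside of its arm and let go. Take it again by its arm, hook both its claws through the two slots of the upright, then press it down until it is fully home and the spring catch has snapped out over its cross pin, and let go. Leave the three remotes in their places in the rack and the jar where it stands.

Things in the scene. Friction and masses are not known exactly. Their poses are not given: they have to be found in the camera images.
- rack: Slippery aluminium rack, 360 mm along its y, 122 mm high, origin on the cabinet top under the line where foot ends rest. Five places at y = -140, -70, 0, 70, 140 mm: troughs whose back slopes up 45 degrees towards +x. Things lie on that back, foot end down, behind a front lip that covers their lowest 40 mm and stands 40 mm off the back; dividers also reach 40 mm up the slope.
- bracket_plate (a point): Centre of the loose steel bracket's back plate: 10 mm thick (x), 40 wide (y), 80 high (z), underside flush with the arm's, upper part free to grip across y (fingers there would foul the upright). Axes: x along the arm to the claws, y across, z up when level. 0.14 to 0.28 kg. Starts in a rack place, nose down, arm on the sloping back (x points 45 degrees up), plate end standing out.
- bracket_claw (a point): Tip (underside) of the upper claw, same axes; 13.5 mm behind (+x) and 12 mm above bracket_plate. Two equal claws on the plate's back, the lower 48 mm below: each 12 mm wide, a neck 6 mm high, 11 mm long and a 5 mm thick hook reaching 16 mm below the neck's underside, gap to the plate 6 mm.
- bracket_pin (a point): Middle of the bracket's cross pin, in the plate, 12 mm below bracket_plate. 6 mm thick, 60 mm long along y, so it stands out 10 mm on either side of the plate.
- bracket_arm (a point): Grip point on the bracket's straight arm, half-way up; same axes. bracket_plate lies 90 mm further along x and 29 mm higher. Arm 165 mm long, 24 wide, 22 high; this point is 80 mm from the nose end and about 30 mm from the centre of mass, on the nose side. A lip 30 mm high at the nose.
- bracket_pad (a point): Centre of the top face of the bracket's press pad, the place to press down: a ledge 35 mm long (x), 30 mm wide on top of the back plate, reaching forward over the arm. Its rear end is the plate's back face, 17.5 mm behind (+x) this point. 80 mm above the arm's underside, 12.5 mm before (-x) and 40 mm above bracket_plate.
- upright: Fixed, slippery aluminium panel 80 mm wide, 4 thick, 200 high on a base plate. Origin on the cabinet top, mid front face; x points backwards (the way claws go in), z up. Two slots on the centre line, 18 mm wide, z = 105 to 135 and 153 to 183 mm. Claws enter with the bracket level, its underside at z = 101 to 109; fully home it is at 85, back face on the panel.
- catch (a joint): Spring catch on the upright: two wedge noses beside the slots, 6 mm out of the front face, flat underside at z = 117.5 mm. Value in m: 0 out, to 0.008 pushed in; 6.5 N + 0.5 N/mm. The pin meets it with the bracket's underside near z = 95 mm, where the hooked bracket hangs if let go. A press of 10 to 18 N on the pad drives the pin past; the noses snap out over it; then a hard stop.
- remote_black_center (a point): Centre of the black remote, 155 x 44 x 18 mm, lying in the rack, x axis up the slope.
- remote_grey_center (a point): Centre of the grey remote, 145 x 42 x 20 mm, lying in the rack, x axis up the slope.
- remote_white_center (a point): Centre of the white remote, 135 x 40 x 18 mm, lying in the rack, x axis up the slope.
- jar_center (a point): Centre of the glass jar with screw lid, 62 mm diameter, 76 mm high, upright on the cabinet.
Not all that is in view belongs to the job. Of the things shaped like the part that bears bracket_plate, the bare steel one is meant. What is shaped like the upright but yellow is not meant.

How it is judged (in metres and radians):
On the way, in this order (a step that is already met when the one before it is completed fails the run):
1. the bracket lies level on the cabinet on its arm's underside, let go and at rest (angle between bracket_plate's own z axis and vertical below 0.1 rad and height (world z) of bracket_plate below 0.046 m and contact force between the fingers and bracket below 0.1 N and linear speed of bracket below 0.02 m/s), for 0.2 s.
2. it is taken again by its arm (fingers at least 30 mm from the plate's centre towards the nose) and lifted (x of the grasp point in the frame of bracket_plate below -0.03 m and contact force between the fingers and bracket above 0.5 N and height (world z) of bracket_plate above 0.06 m), for 0.1 s.
3. both claws are through the slots of the upright, the bracket not yet fully down (x of bracket_plate in the frame of upright between -0.011 and 0.001 m and y of bracket_plate in the frame of upright between -0.007 and 0.007 m and z of bracket_plate in the frame of upright between 0.129 and 0.152 m and angle between the x axis of bracket_plate and the x axis of upright, either way round below 0.2 rad), for 0.05 s.
At the end, for the whole second after the job is handed in: Bracket hangs still on the upright: plate centre 120 to 128.5 mm high, within 6 mm of its seated depth and 7 mm of the centre line, straight and level within 0.15 rad, catch sprung out (under 2.5 mm). Remotes and jar within 25 mm of where they were (z of bracket_plate in the frame of upright between 0.12 and 0.1285 m and x of bracket_plate in the frame of upright between -0.011 and 0.001 m and y of bracket_plate in the frame of upright between -0.007 and 0.007 m and angle between the x axis of bracket_plate and the x axis of upright, either way round below 0.15 rad and angle between bracket_plate's own z axis and vertical below 0.15 rad and value of joint catch below 0.0025 m and linear speed of bracket below 0.02 m/s and distance of each of remote_black_center, remote_grey_center, remote_white_center, jar_center from where it was at the start of the episode below 0.025 m); the robot touches nothing.
It fails at once if a remote or the jar is shoved more than 40 mm (distance of any of remote_black_center, remote_grey_center, remote_white_center, jar_center from where it was at the start of the episode above 0.04 m).
It also fails if it takes over 64 s, if anything falls off the work surface, if the arm or the gripper's body presses on something with over 40 N, if the wrist force passes 120 N, or if a joint passes its speed limit or range.

## Working session

There is one attempt and no reset: what is moved stays moved. The work goes in short steps, each a Python script; the robot and the scene stay as the last script left them, time stands still between calls to the robot, and variables do not carry over. Pictures are saved under pics/ and viewed, and the job is handed in when it is done.

```bash
mkdir -p pics; ls; python3 - <<'E'
from plant import bot
import cv2,numpy as np
for n in ["scene","top","wrist"]:
    im=bot.read_camera(n); cv2.imwrite(f"pics/{n}0.png",im[:,:,::-1])
    i=bot.camera_info(n); print(n,{k:np.round(np.array(v),4).tolist() for k,v in i.items()})
print(bot.tips_ahead,bot.get_time_s(),bot.get_orientation())
E
```

```text
pics
scene {'intrinsics': [[571.2609, 0.0, 306.1791], [0.0, 571.2609, 239.6336], [0.0, 0.0, 1.0]], 'dist': [-0.0496, 0.0, 0.0, 0.0, 0.0], 'R': [[-0.5564, 0.8309, 0.01], [0.5912, 0.4043, -0.6978], [-0.5839, -0.3823, -0.7162]], 't': [243.0082, -226.9679, 1627.4716]}
top {'intrinsics': [[555.3491, 0.0, 324.482], [0.0, 555.3491, 242.8402], [0.0, 0.0, 1.0]], 'dist': [-0.0204, 0.0, 0.0, 0.0, 0.0], 'R': [[0.0076, -0.9998, 0.0207], [-0.9803, -0.0115, -0.1973], [0.1975, -0.0188, -0.9801]], 't': [9.2182, 525.6287, 1556.6625]}
wrist {'intrinsics': [[379.7866, 0.0, 317.3057], [0.0, 379.7866, 239.7377], [0.0, 0.0, 1.0]], 'dist': [-0.0343, 0.0, 0.0, 0.0, 0.0], 'mount': [[1.0, 0.0, -0.0002, 0.9271], [0.0, 0.9522, 0.3056, -83.815], [0.0002, -0.3056, 0.9522, -141.3366], [0.0, 0.0, 0.0, 1.0]]}
19.0 0.15 [[ 3.40831031e-01 -9.40124481e-01 -4.09324488e-04]
 [-9.40123285e-01 -3.40831253e-01  1.50510624e-03]
 [-1.55449780e-03 -1.28171429e-04 -9.99998784e-01]]
```

View pics/scene0.png

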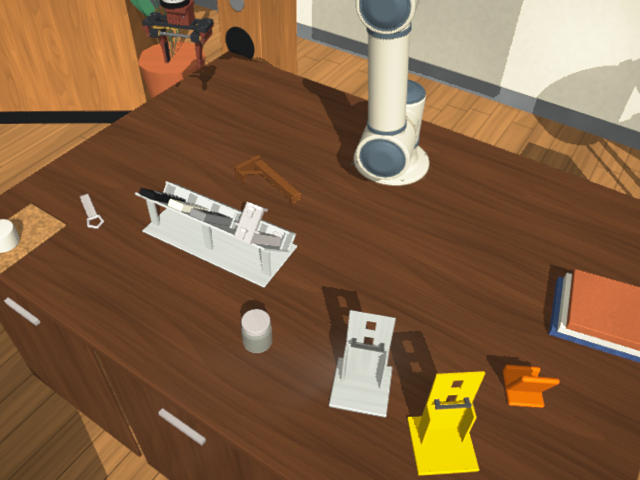

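View pics/top0.png

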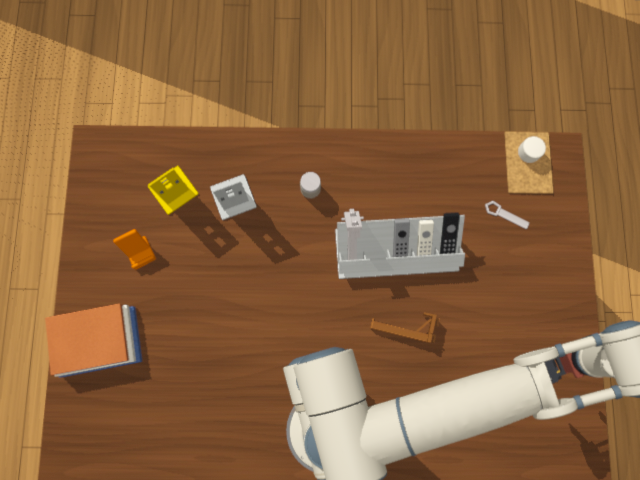

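View pics/wrist0.png

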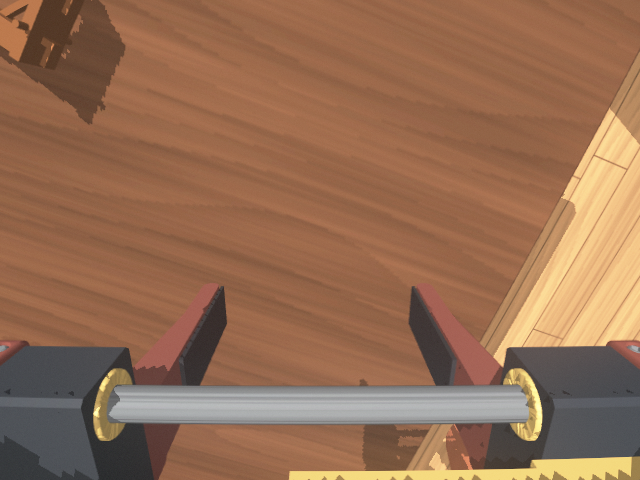

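```bash
cat > h.py <<'E'
import numpy as np,cv2
from plant import bot
def cam(n):
    i=bot.camera_info(n);K=np.array(i['intrinsics']);D=np.array(i['dist'])
    if 'R' in i: return K,D,np.array(i['R']),np.array(i['t'])
    M=np.array(i['mount']);T=np.eye(4);T[:3,:3]=bot.get_orientation();T[:3,3]=bot.get_tcp_pos()
    C=np.linalg.inv(T@M);return K,D,C[:3,:3],C[:3,3]
def ray(c,px):
    K,D,R,t=c
    u=cv2.undistortPoints(np.array(px,float).reshape(-1,1,2),K,D).reshape(-1,2)
    d=(R.T@np.c_[u,np.ones(len(u))].T).T;d/=np.linalg.norm(d,axis=1)[:,None]
    return -R.T@t,d
def onz(c,px,z):
    o,d=ray(c,px);z=np.broadcast_to(z,(len(d),));s=(z-o[2])/d[:,2];return o+s[:,None]*d
def tri(cs,pxs):
    A=np.zeros((3,3));b=np.zeros(3);L=[]
    for c,p in zip(cs,pxs):
        o,d=ray(c,[p]);P=np.eye(3)-np.outer(d[0],d[0]);A+=P;b+=P@o;L.append((P,o))
    x=np.linalg.solve(A,b);return x,[np.linalg.norm(P@(x-o)) for P,o in L]
def proj(c,X):
    K,D,R,t=c
    return cv2.projectPoints(np.array(X,float).reshape(-1,3),cv2.Rodrigues(R)[0],t,K,D)[0].reshape(-1,2)
def crop(src,x,y,w,h,s,dst):
    im=cv2.imread(src)[y:y+h,x:x+w];cv2.imwrite(dst,cv2.resize(im,None,fx=s,fy=s,interpolation=cv2.INTER_CUBIC))
E
python3 - <<'E'
from h import *
crop('pics/top0.png',325,190,160,100,5,'pics/c1.png')
crop('pics/scene0.png',300,290,200,150,4,'pics/c2.png')
crop('pics/top0.png',200,165,70,60,10,'pics/c3.png')
c=cam('top');print(onz(c,[(341,277),(463,267),(335,222),(220,218),(255,208),(213,185),(247,178),(311,185)],0).round())
E
```

```text
[[ 434.  -36.    0.]
 [ 467. -401.    0.]
 [ 601.  -18.    0.]
 [ 609.  328.    0.]
 [ 641.  224.    0.]
 [ 712.  354.    0.]
 [ 736.  252.    0.]
 [ 716.   56.    0.]]
```

View pics/c1.png

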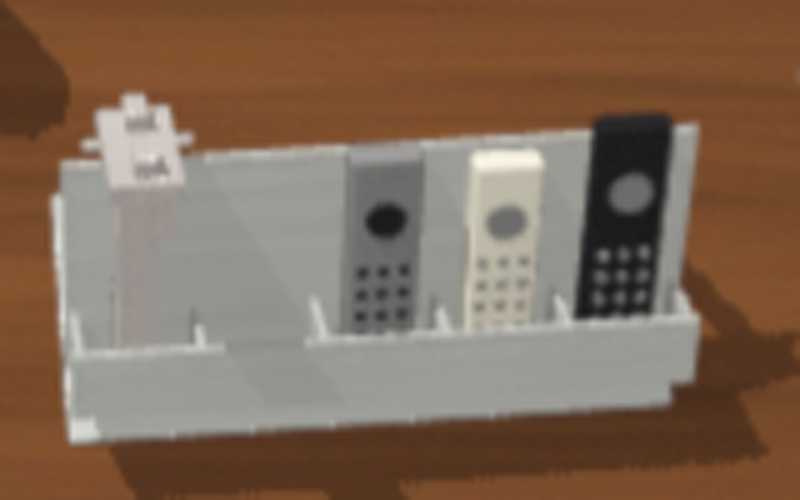

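View pics/c2.png

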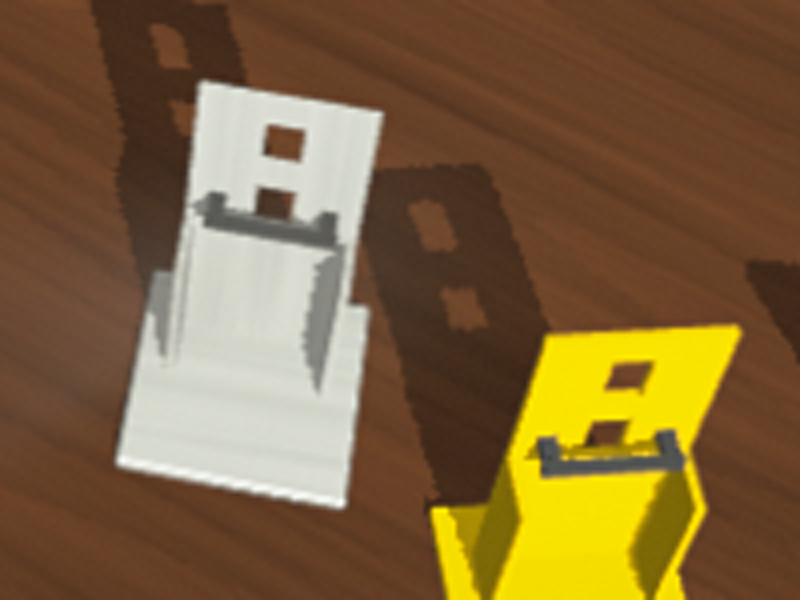

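View pics/c3.png

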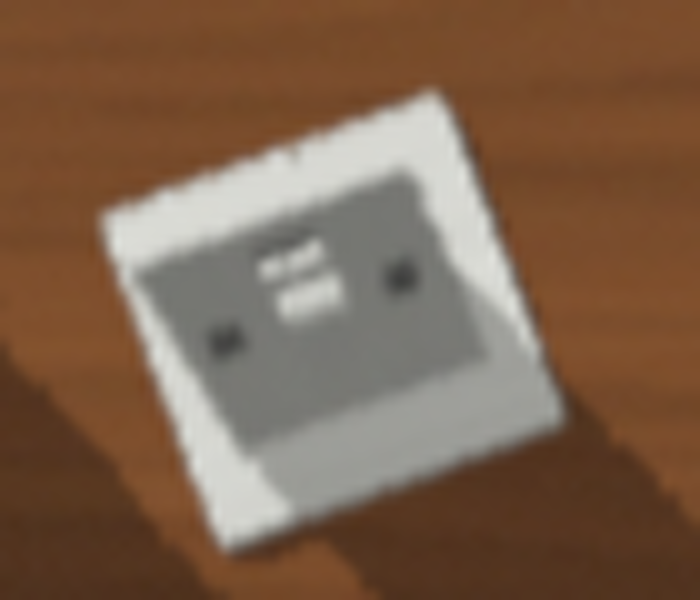

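```bash
python3 - <<'E'
from h import *
crop('pics/scene0.png',130,175,180,115,4.4,'pics/c4.png')
crop('pics/top0.png',330,200,50,70,8,'pics/c5.png')
E
```

```text
(no output)
```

View pics/c4.png

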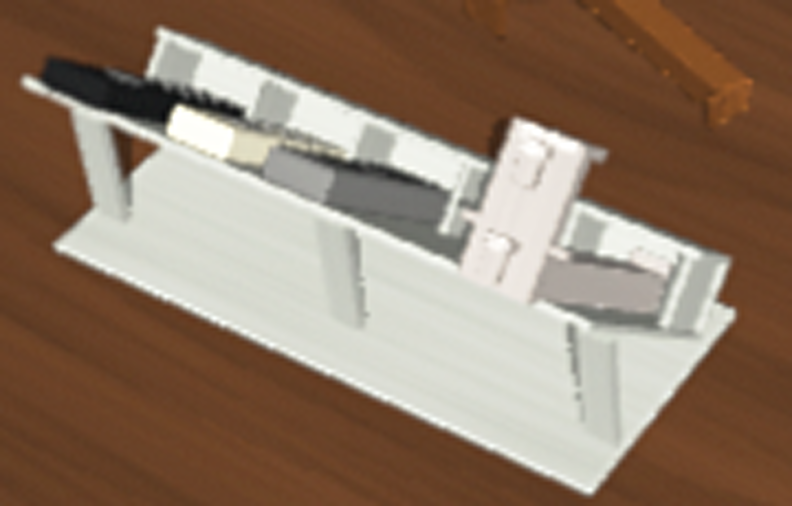

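View pics/c5.png

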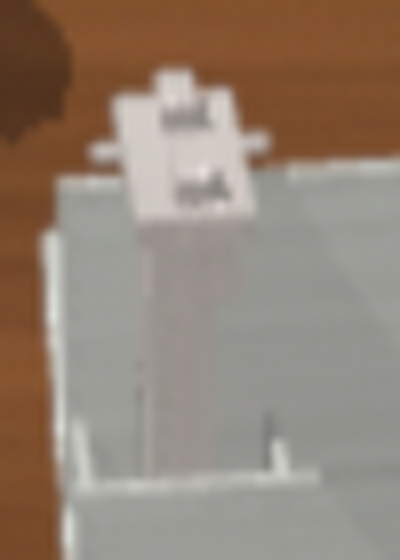

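```bash
python3 - <<'E'
from h import *
t=cam('top');s=cam('scene')
print(tri([t,s],[(341.5,219),(257.3,233)]),tri([t,s],[(363.5,217.9),(236.4,223.9)]))
print(onz(s,[(297,246.6),(264.1,286.8),(142.5,231.1)],4).round())
q=lambda x,y:(200+x/10,165+y/10)
w=lambda x,y:(300+x/4,290+y/4)
# upright base corners (top and scene) & panel top corners
print(onz(t,[q(100,212),q(437,90),q(565,420),q(222,550)],5).round())
print(onz(s,[w(117,465),w(345,507),w(370,305),w(155,272)],5).round())
print('paneltop',tri([t,s],[q(135,270),w(383,112)]),tri([t,s],[q(405,165),w(200,82)]))
print('nose',tri([t,s],[q(225,342),w(325,225)]),tri([t,s],[q(400,278),w(213,202)]))
E
```

```text
(array([571.79721506, -31.48252905, 160.23000545]), [np.float64(2.2940418896262433), np.float64(2.294041889626207)]) (array([574.51940552, -89.09448118, 157.9934044 ]), [np.float64(0.8023908699437617), np.float64(0.8023908699437028)])
[[ 436.  -27.    4.]
 [ 581.  -18.    4.]
 [ 609. -374.    4.]]
[[706. 362.   5.]
 [747. 262.   5.]
 [643. 219.   5.]
 [601. 321.   5.]]
[[749. 262.   5.]
 [707. 363.   5.]
 [603. 321.   5.]
 [647. 221.   5.]]
paneltop (array([631.38572044, 315.61866584, 196.13255613]), [np.float64(0.8187834449668125), np.float64(0.8187834449666781)]) (array([662.11608545, 242.83866362, 197.01341528]), [np.float64(1.068366976955584), np.float64(1.068366976955601)])
nose (array([638.05106684, 303.91424867, 106.14688337]), [np.float64(1.5868990735884876), np.float64(1.586899073588248)]) (array([657.22234497, 254.71768471, 107.75455123]), [np.float64(1.8241755566196998), np.float64(1.824175556619606)])
```

```bash
cat >> h.py <<'E'
def Rb(yaw,pitch):  # bracket frame; pitch up deg
    c,s=np.cos(np.radians(yaw)),np.sin(np.radians(yaw));cp,sp=np.cos(np.radians(pitch)),np.sin(np.radians(pitch))
    x=np.array([c*cp,s*cp,sp]);y=np.array([-s,c,0]);return np.c_[x,y,np.cross(x,y)]
def Rt(B): return np.c_[-B[:,1],-B[:,0],-B[:,2]]
E
python3 - <<'E'
from h import *
B=Rb(4.2,45);g=np.array([521.5,-64,83])
P=g+B@[20,0,150]
print(P,bot.solve_ik(P,Rt(B)),bot.solve_ik(g+B@[0,0,11],Rt(B)),bot.solve_ik(g+B@[80,0,11],Rt(B)))
bot.movep(P,Rt(B))
np.save('v1.npy',np.array(cam('wrist'),dtype=object),allow_pickle=True)
im=bot.read_camera('wrist');cv2.imwrite('pics/w1.png',im[:,:,::-1]);print(bot.get_time_s())
E
```

```text
[429.82298212 -70.73233936 203.2081528 ] None [-22.89626703 -46.24590093 135.5910315   24.27195621  51.58348933
  54.4579508 ] [-18.58869262 -35.6122181  123.79900957  20.63326759  51.00816449
  60.12573918]Traceback (most recent call last):
  File "<stdin>", line 5, in <module>
plant.IKError: the arm cannot take that pose within its joint ranges
```

```bash
python3 - <<'E'
from h import *
B=Rb(4.2,45);g=np.array([521.5,-64,83])
for p in (0,15,25,35,45):
    T=Rt(Rb(4.2,p))
    for name,P in dict(grip=g+B@[0,0,11],a60=g+B@[0,0,71],a120=g+B@[0,0,131],up80=g+B@[80,0,11],vert=g+B@[0,0,11]+[0,0,120],view=g+[-20,0,220]).items():
        j=bot.solve_ik(P,T);print(p,name,None if j is None else np.round(j))
P=g+[-10,0,190];T=Rt(Rb(4.2,10))
bot.movep(P,T)
c=cam('wrist')
im=bot.read_camera('wrist');cv2.imwrite('pics/w1.png',im[:,:,::-1]);print(bot.get_time_s())
import pickle;pickle.dump(c,open('w1.pkl','wb'))
E
```

```text
0 grip [-11.  -6.  97.  -0.  89.  75.]
0 a60 [-12. -14. 100.  -0.  94.  74.]
0 a120 [-14. -21. 101.  -0. 100.  72.]
0 up80 [-9.  1. 84. -0. 95. 76.]
0 vert [-11.  -8.  86.  -0. 101.  75.]
0 view [-11.  -8.  77.  -0. 111.  75.]
15 grip [-14. -20. 110.   5.  76.  71.]
15 a60 [-16. -28. 111.   5.  82.  70.]
15 a120 [-18. -35. 112.   6.  89.  68.]
15 up80 [-12. -12.  98.   4.  80.  74.]
15 vert [-14. -21.  99.   5.  88.  72.]
15 view [-14. -21.  89.   5.  97.  73.]
25 grip [-16. -29. 118.   9.  67.  68.]
25 a60 [-19. -38. 120.  10.  75.  66.]
25 a120 [-22. -45. 120.  11.  83.  65.]
25 up80 [-14. -20. 106.   8.  70.  71.]
25 vert [-16. -30. 107.   9.  79.  70.]
25 view [-17. -30.  98.   9.  89.  71.]
35 grip [-19. -38. 127.  16.  59.  62.]
35 a60 [-23. -48. 128.  16.  68.  61.]
35 a120 None
35 up80 [-16. -28. 115.  13.  60.  67.]
35 vert [-19. -39. 116.  14.  71.  66.]
35 view [-20. -39. 106.  14.  80.  67.]
45 grip [-23. -46. 136.  24.  52.  54.]
45 a60 None
45 a120 None
45 up80 [-19. -36. 124.  21.  51.  60.]
45 vert [-23. -48. 124.  21.  63.  60.]
45 view [-24. -47. 115.  20.  72.  63.]
2.3083
```

View pics/w1.png

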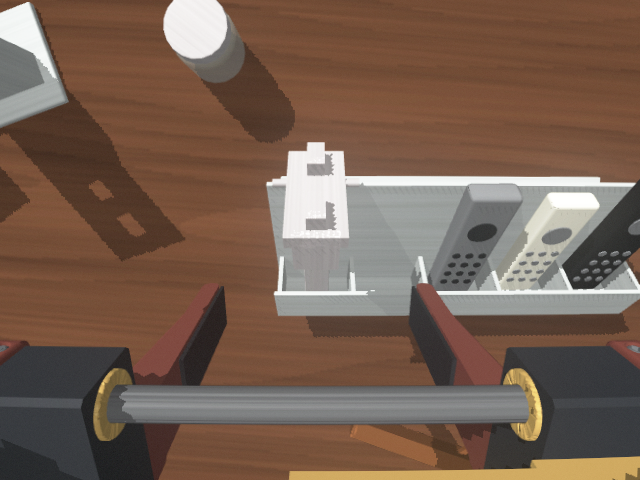

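```bash
python3 - <<'E'
from h import *
crop('pics/w1.png',262,135,110,190,4,'pics/c6.png')
crop('pics/w1.png',262,135,110,115,7,'pics/c6.png')
E
```

```text
(no output)
```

View pics/c6.png

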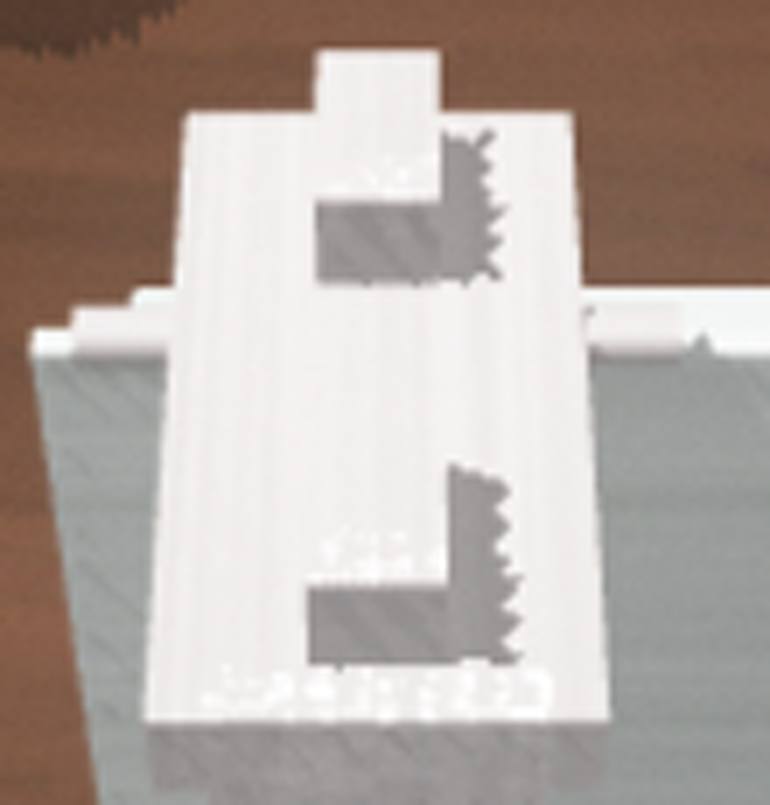

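```bash
python3 - <<'E'
from h import *
import pickle
c=pickle.load(open('w1.pkl','rb'))
q=np.array([(187,113),(572,113),(145,720),(610,720)],float);px=(q+.5)/7-.5+[262,135]
obj=np.array([(5,20,-40),(5,-20,-40),(5,20,40),(5,-20,40)],float)
ok,r,t=cv2.solvePnP(obj,px,c[0],c[1])
R=cv2.Rodrigues(r)[0];Rw=c[2].T@R;tw=c[2].T@(t.ravel()-c[3])
print(Rw.round(3),tw.round(1));print('yaw',np.degrees(np.arctan2(Rw[1,0],Rw[0,0])),'pitch',np.degrees(np.arcsin(Rw[2,0])),'yaw from y',np.degrees(np.arctan2(-Rw[0,1],Rw[1,1])))
print('grip',(tw+Rw@[-90,0,-29]).round(1))
B=Rb(4,45);print((tw+B@[-90,0,-29]).round(1))
# check vs top and scene
for n in('top','scene'): print(n,proj(cam(n),[tw+B@o for o in obj]).round(1).tolist(),proj(cam(n),[tw+B@[0,30,-12],tw+B@[0,-30,-12]]).round(1).tolist())
E
```

```text
[[ 0.707 -0.072 -0.704]
 [ 0.051  0.997 -0.051]
 [ 0.705  0.     0.709]] [564.4 -60.8 168.5]
yaw 4.126017361954722 pitch 44.86423919393972 yaw from y 4.146838849161164
grip [521.1 -63.9  84.4]
[521.3 -63.8  84.3]
top [[344.5, 212.0], [358.9, 211.2], [347.2, 227.3], [362.2, 226.5]] [[341.8, 219.0], [363.7, 217.7]]
scene [[249.4, 243.8], [233.7, 236.9], [262.9, 208.0], [246.9, 201.5]] [[259.2, 233.2], [235.5, 223.1]]
```

```bash
cat >> h.py <<'E'
RB=Rb(4.14,44.9);G=np.array([521.2,-63.9,84.4])
E
python3 - <<'E'
from h import *
for p in (30,35):
    T=Rt(Rb(4.14,p))
    for P in (G+RB@[-8,0,45]+[0,0,90],G+RB@[-8,0,45],G+RB@[-8,0,12],G+RB@[60,0,12],G+RB@[60,0,12]+[0,0,100]):
        j=bot.solve_ik(P,T);print(p,None if j is None else np.round(j))
E
```

```text
30 [-20. -40. 116.  12.  77.  66.]
30 [-20. -40. 125.  13.  68.  64.]
30 [-18. -34. 124.  12.  63.  65.]
30 [-16. -27. 114.  11.  65.  68.]
30 [-16. -27. 104.  10.  75.  70.]
35 [-22. -44. 120.  15.  73.  64.]
35 [-22. -45. 129.  16.  64.  61.]
35 [-20. -39. 128.  16.  59.  62.]
35 [-17. -31. 118.  14.  60.  66.]
35 [-17. -31. 108.  13.  70.  68.]
```

```bash
python3 - <<'E'
from h import *
T=Rt(Rb(4.14,35))
bot.set_gripper(52,40)
bot.movep(G+RB@[-8,0,45]+[0,0,90],T)
bot.movel(G+RB@[-8,0,45],velocity=120)
f0=bot.get_force()
print('hit',bot.movel(G+RB@[-8,0,12],velocity=60,until_force=8),bot.get_force()-f0)
bot.set_gripper(0,40)
print(bot.get_width(),bot.get_tcp_pos(),bot.get_force(),bot.get_time_s())
cv2.imwrite('pics/w2.png',bot.read_camera('wrist')[:,:,::-1])
E
```

```text
hit False [-1.08046351 -0.4062191  -1.82270197]
23.626329217960073 [507.13603447 -64.93294425  87.52744287] [-2.47537565  0.70944339  2.02596203] 5.8167
```

View pics/w2.png

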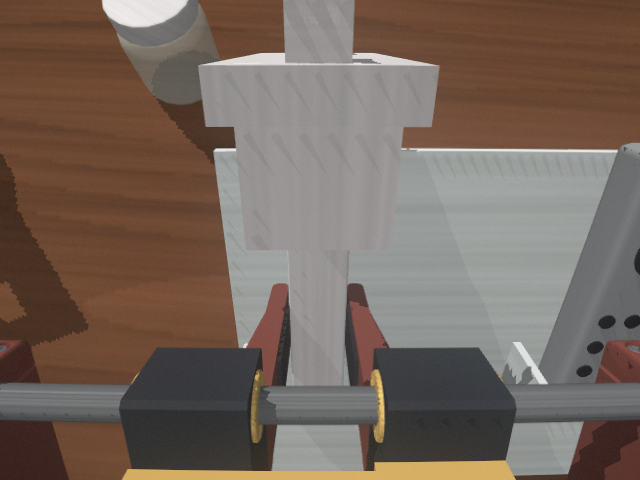

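```bash
python3 - <<'E'
from h import *
bot.movel(bot.get_tcp_pos()+RB@[75,0,2],velocity=120)
bot.movel(bot.get_tcp_pos()+[0,0,90],velocity=200)
cv2.imwrite('pics/w3.png',bot.read_camera('wrist')[:,:,::-1])
T=Rt(Rb(22.5,-10))
print(bot.solve_ik([450,150,120],T),bot.solve_ik([450,150,22],T))
bot.movep([450,150,120],T)
bot.movel([450,150,45],velocity=150)
f0=bot.get_force()
h=bot.movel([450,150,22],velocity=30,until_force=4)
print(h,bot.get_tcp_pos(),bot.get_force()-f0,bot.get_time_s())
cv2.imwrite('pics/w4.png',bot.read_camera('wrist')[:,:,::-1])
cv2.imwrite('pics/s4.png',bot.read_camera('scene')[:,:,::-1])
E
```

```text
[ 15.20607334  -4.65048734  93.25276604  -1.28830845 101.31562714
  82.56289326] [15.20607334 -0.95337672 99.88369601 -1.26344983 90.99013309 82.79388163]
True [449.61701992 149.94536968  22.26687843] [1.02323154 0.16468777 4.68943387] 9.675
```

View pics/w4.png

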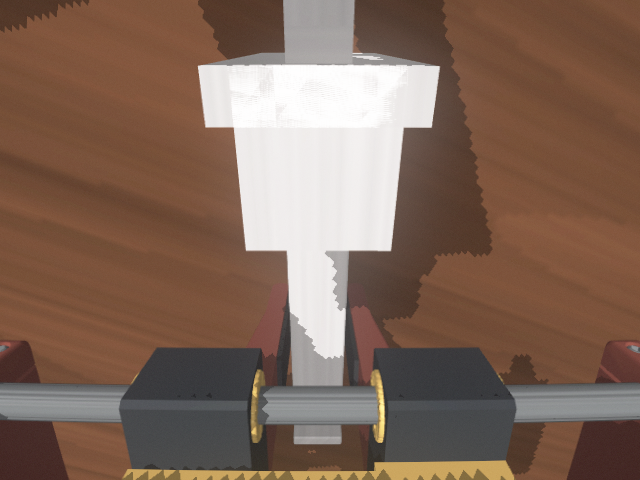

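View pics/s4.png

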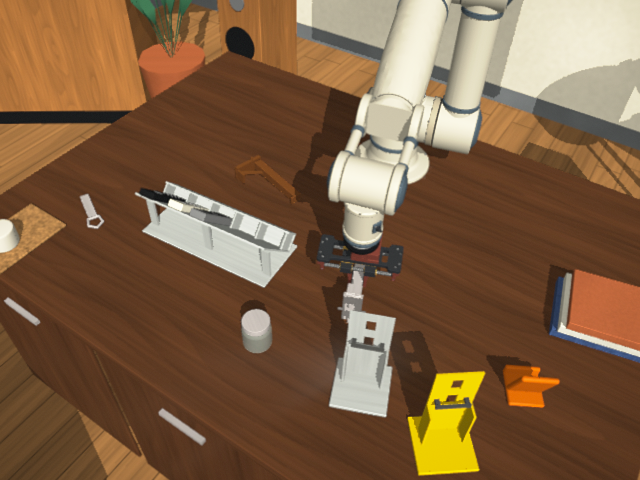

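```bash
python3 - <<'E'
from h import *
import pickle
bot.set_gripper(52)
bot.dwell(0.4)
bot.movel([449,149.8,140],velocity=200)
c=cam('wrist');pickle.dump(c,open('w5.pkl','wb'));cv2.imwrite('pics/w5.png',bot.read_camera('wrist')[:,:,::-1])
T=Rt(Rb(22.5,15))
for P in ([500,218,300],[520,226,260]):
    print(bot.solve_ik(P,T))
bot.movep([500,218,300],T)
c=cam('wrist');pickle.dump(c,open('w6.pkl','wb'));cv2.imwrite('pics/w6.png',bot.read_camera('wrist')[:,:,::-1])
print(bot.get_time_s())
E
```

```text
[ 19.51470474 -15.37046937  85.09793456   0.77563074  95.29149297
  87.18778661]
[ 19.61723848 -12.94803166  87.15493755   0.74589465  90.81115339
  87.22586896]
12.4083
```

View pics/w5.png

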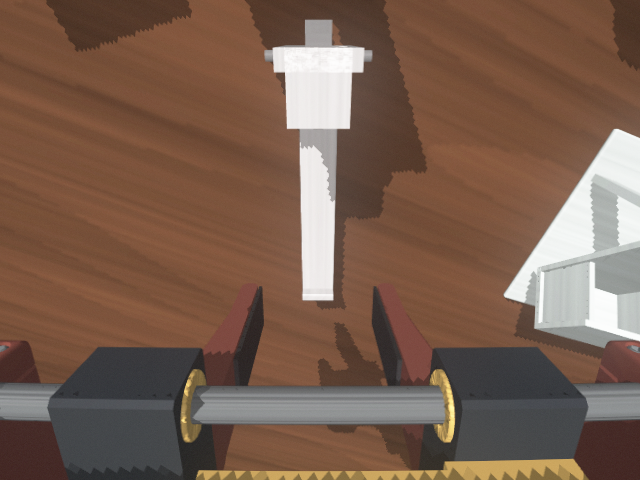

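View pics/w6.png

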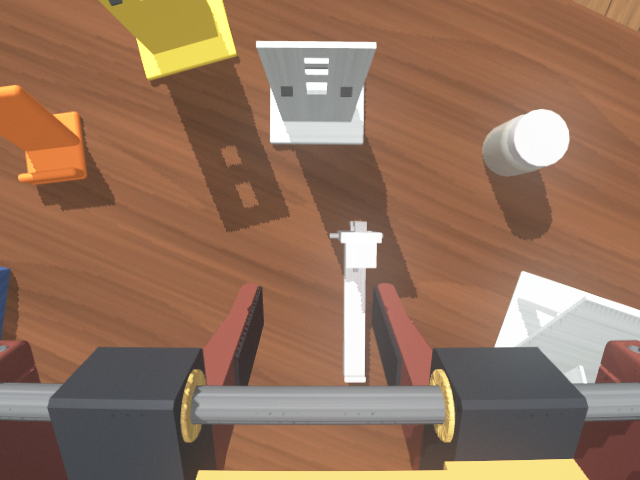

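```bash
python3 - <<'E'
from h import *
crop('pics/w6.png',250,35,135,115,5.9,'pics/c7.png')
crop('pics/w5.png',255,10,130,300,2,'pics/c8.png')
crop('pics/w5.png',258,10,120,130,6,'pics/c9.png')
E
```

```text
(no output)
```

View pics/c7.png

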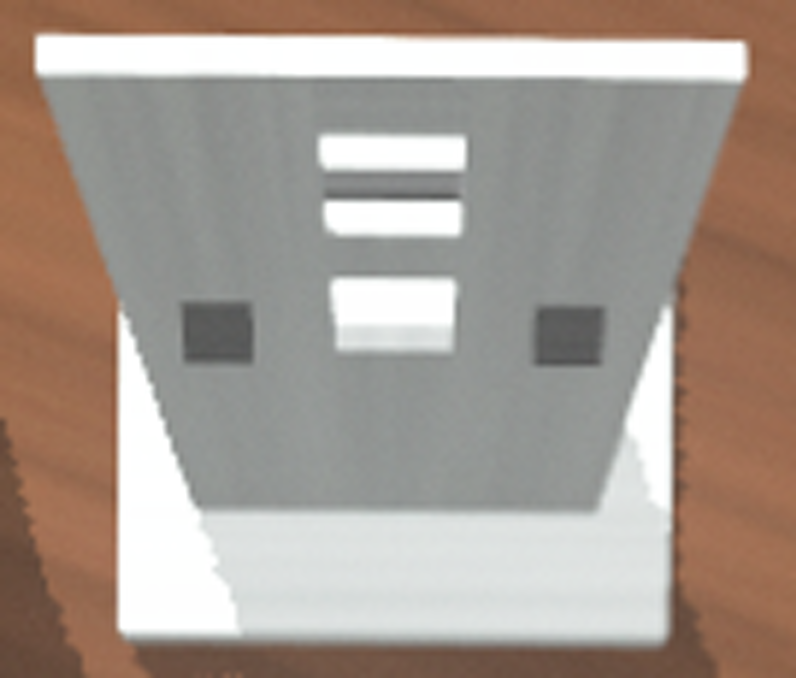

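View pics/c9.png

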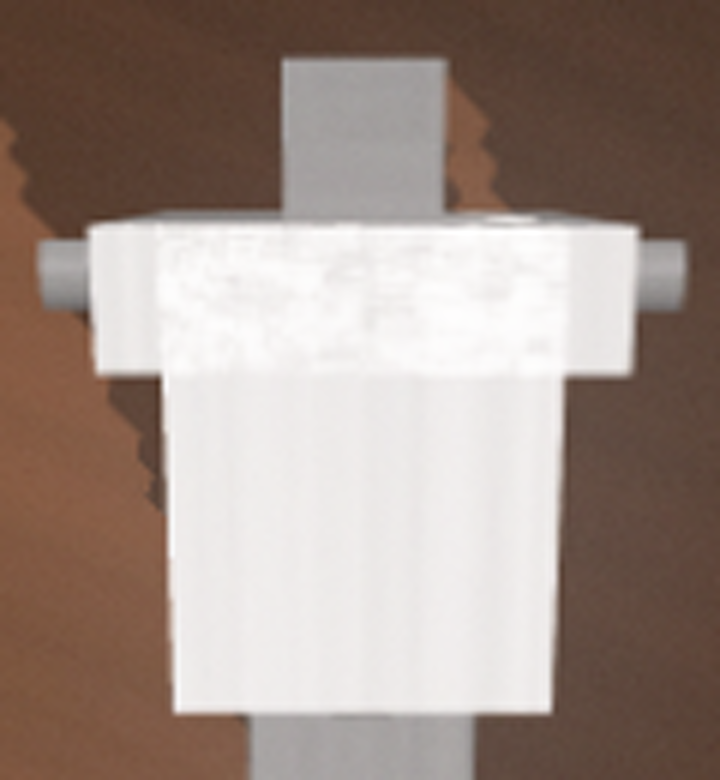

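```bash
python3 - <<'E'
from h import *
import pickle
c=pickle.load(open('w6.pkl','rb'))
q=np.array([(40,77),(744,80),(318,133),(467,135),(325,236),(463,236),(330,279),(457,280),(336,352),(454,352)],float)
px=(q+.5)/5.9-.5+[250,35]
obj=np.array([(0,40,200),(0,-40,200),(0,9,183),(0,-9,183),(0,9,153),(0,-9,153),(0,9,135),(0,-9,135),(0,9,105),(0,-9,105)],float)
ok,r,t=cv2.solvePnP(obj,px,c[0],c[1])
R=cv2.Rodrigues(r)[0];Rw=c[2].T@R;tw=c[2].T@(t.ravel()-c[3])
print(Rw.round(3),tw.round(1),(cv2.projectPoints(obj,r,t,c[0],c[1])[0].reshape(-1,2)-px).round(2).tolist())
print('yaw',np.degrees(np.arctan2(Rw[1,0],Rw[0,0])))
# planar: rays at known heights
X=onz(c,px,obj[:,2]);print(X.round(1))
P=X[:,:2];y=obj[:,1]
d=X[1,:2]-X[0,:2];print('yaw top',np.degrees(np.arctan2(d[0],-d[1])),np.linalg.norm(d))
c5=pickle.load(open('w5.pkl','rb'))
q=np.array([(175,712),(550,712),(92,228),(637,228),(97,373),(633,373)],float);px=(q+.5)/6-.5+[258,10]
X=onz(c5,px,80);print(X.round(1));m=(X[0::2]+X[1::2])/2;print(m.round(1),np.linalg.norm(X[0::2]-X[1::2],axis=1))
v=m[1]-m[0];print('bracket yaw',np.degrees(np.arctan2(v[1],v[0])),[np.degrees(np.arctan2(-(X[i]-X[i+1])[0],(X[i]-X[i+1])[1])) for i in(0,2,4)])
E
```

```text
[[ 0.926 -0.378  0.002]
 [ 0.378  0.926  0.002]
 [-0.002 -0.001  1.   ]] [646.7 278.2  -2.8] [[-0.07, -0.46], [0.07, -0.44], [0.02, 0.85], [-0.0, 0.63], [0.26, -0.54], [-0.4, -0.44], [0.13, 0.37], [0.06, 0.3], [0.16, -0.19], [-0.22, -0.1]]
yaw 22.1960903809329
[[630.7 314.6 200. ]
 [660.6 241.5 200. ]
 [643.1 286.7 183. ]
 [649.7 270.1 183. ]
 [642.2 286.4 153. ]
 [649.2 269.5 153. ]
 [642.9 286.6 135. ]
 [649.6 270.  135. ]
 [642.5 286.4 105. ]
 [649.4 269.6 105. ]]
yaw top 22.24303526690569 79.04295269946655
[[508.2 189.2  80. ]
 [519.5 161.9  80. ]
 [538.3 206.8  80. ]
 [553.3 170.5  80. ]
 [529.2 203.2  80. ]
 [544.4 166.5  80. ]]
[[513.9 175.5  80. ]
 [545.8 188.6  80. ]
 [536.8 184.8  80. ]] [29.55935501 39.31212524 39.66270878]
bracket yaw 22.309214131773363 [np.float64(22.513850578817742), np.float64(22.507510847710954), np.float64(22.50992807736599)]
```

```bash
cat >> h.py <<'E'
UO=np.array([646.0,279.0,0]);UY=22.2;U=Rb(UY,0)
E
python3 - <<'E'
from h import *
import pickle
T=Rt(Rb(22.5,0))
bot.movep([457.6,153,110],T)
bot.movel([457.6,153,45],velocity=150)
f0=bot.get_force()
print(bot.movel([457.6,153,22.5],velocity=60,until_force=6),bot.get_force()-f0)
bot.set_gripper(0,45)
print(bot.get_width(),bot.get_tcp_pos())
bot.movel([457.6,153,110],velocity=120)
c=cam('wrist');pickle.dump(c,open('w7.pkl','wb'));cv2.imwrite('pics/w7.png',bot.read_camera('wrist')[:,:,::-1])
print(bot.get_force(),bot.get_moment(),bot.get_time_s())
E
```

```text
False [ 0.91129267 -0.15615509 -0.10837086]
23.587585625849872 [457.72171488 153.02842917  22.70479376]
[ 0.00946592 -0.27695924 -1.51289939] [-0.00775902  0.04638258  0.00118964] 15.8333
```

View pics/w7.png

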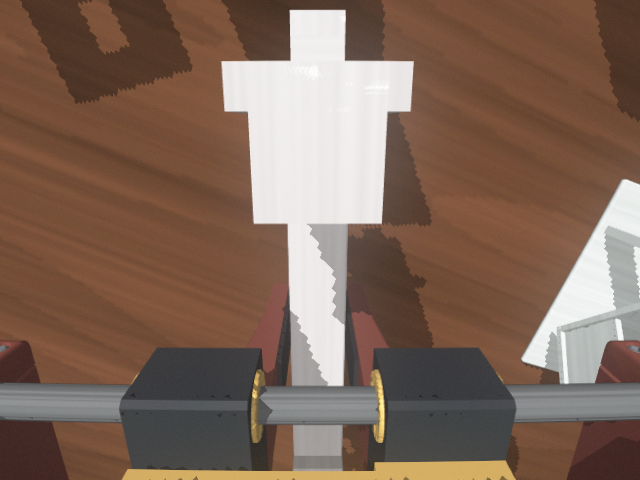

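```bash
python3 - <<'E'
from h import *
import pickle
c=pickle.load(open('w7.pkl','rb'))
X=onz(c,[(222,61),(413,61),(224,111),(411,111),(253,223),(383,223)],167.5)
L=(X-[457.7,153,0])@Rb(22.5,0);print(L.round(1))
for x in(-60,-35):
  P=UO+U@[-90+x,0,105+22.6];print(P,bot.solve_ik(P,Rt(U)))
bot.movep(UO+U@[-150,0,150],Rt(U))
bot.movel(UO+U@[-90-35,0,105+22.6],velocity=120)
cv2.imwrite('pics/s8.png',bot.read_camera('scene')[:,:,::-1])
cv2.imwrite('pics/t8.png',bot.read_camera('top')[:,:,::-1])
cv2.imwrite('pics/w8.png',bot.read_camera('wrist')[:,:,::-1])
crop('pics/s8.png',310,270,100,120,6,'pics/c10.png')
crop('pics/t8.png',190,160,80,70,8,'pics/c11.png')
print(bot.get_tcp_pos(),bot.get_time_s())
E
```

```text
[[ 94.3  18.3 167.5]
 [ 94.3 -19.9 167.5]
 [ 84.8  18.6 167.5]
 [ 84.8 -20.2 167.5]
 [ 60.7  13.7 167.5]
 [ 60.7 -15.6 167.5]]
[507.11941228 222.32388198 127.6       ] [ 2.01525190e+01 -1.47925719e+00  8.89064434e+01 -2.54444375e-14
  9.25728138e+01  8.79525190e+01]
[530.2661769  231.76990165 127.6       ] [ 2.02411082e+01  2.36783934e+00  8.50395832e+01 -2.54444375e-14
  9.25925775e+01  8.80411082e+01]
[530.08934777 231.48698785 128.30343117] 16.8833
```

View pics/c10.png

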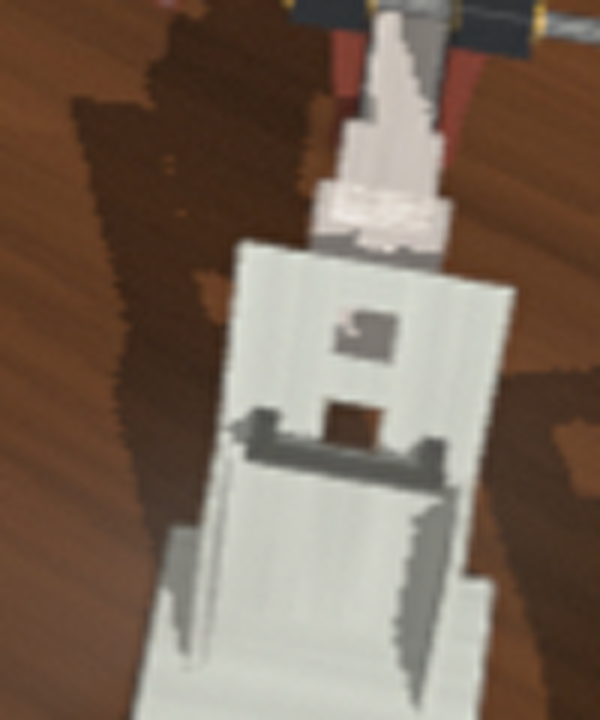

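View pics/w8.png

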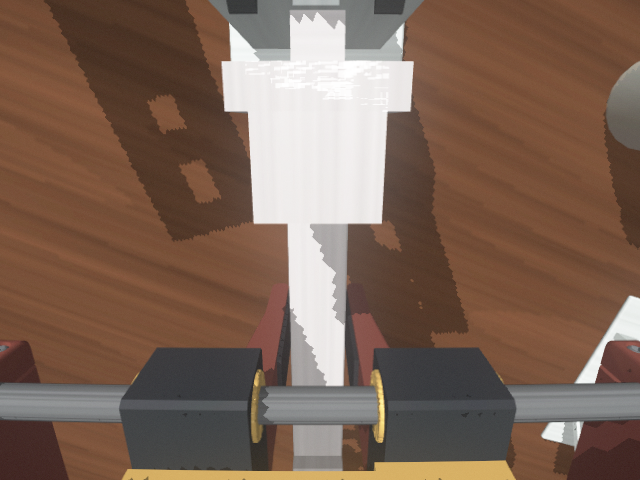

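View pics/c11.png

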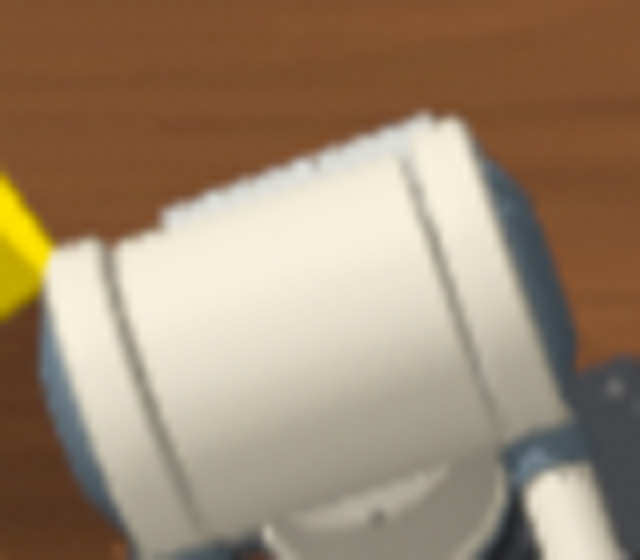

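```bash
python3 - <<'E'
from h import *
crop('pics/w8.png',200,0,230,130,3.4,'pics/c12.png')
E
```

```text
(no output)
```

View pics/c12.png

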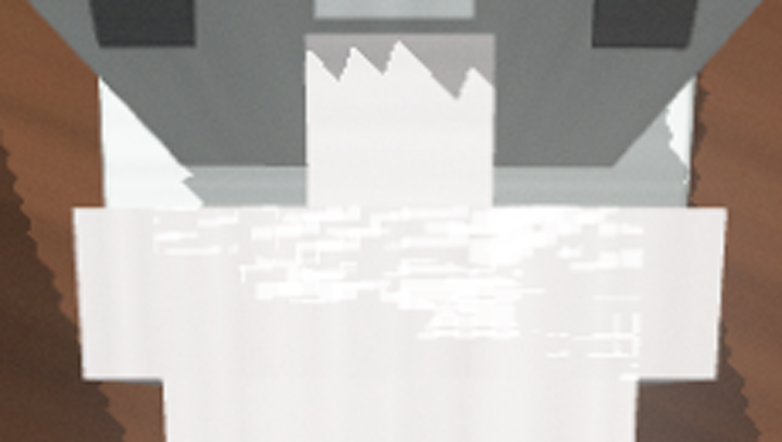

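```bash
python3 - <<'E'
from h import *
bot.dwell(0.2);f0=bot.get_force();print(bot.get_tcp_pos())
h=bot.movel(UO+U@[-94.0,0.4,105+22.6],velocity=40,until_force=8)
print(h,U.T@(bot.get_tcp_pos()-UO),U.T@(bot.get_force()-f0),bot.get_time_s())
cv2.imwrite('pics/s9.png',bot.read_camera('scene')[:,:,::-1])
cv2.imwrite('pics/w9.png',bot.read_camera('wrist')[:,:,::-1])
crop('pics/s9.png',310,270,100,120,6,'pics/c13.png')
E
```

```text
[530.26981588 231.76181952 128.24685345]
False [-94.55645964   0.44839194 127.08695374] [-5.23242195  0.62789253 -0.9013636 ] 18.0083
```

View pics/c13.png

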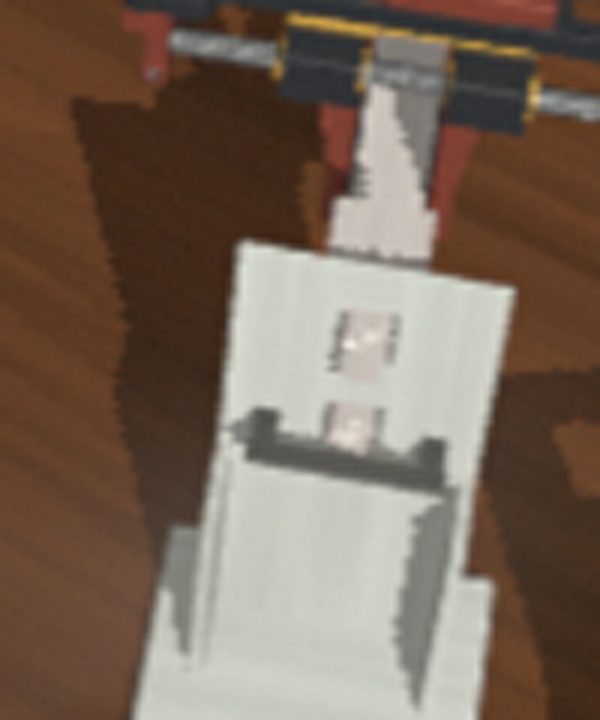

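View pics/w9.png

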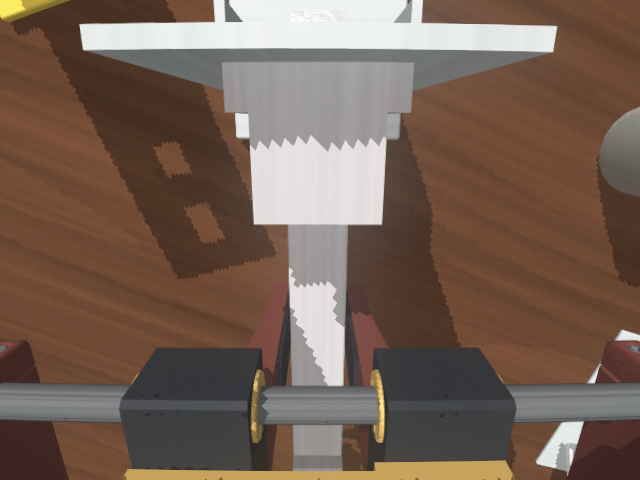

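```bash
python3 - <<'E'
from h import *
bot.movel(UO+U@[-95.2,0.4,105+22.2],velocity=20);bot.dwell(.2)
f0=bot.get_force();print(U.T@f0)
h=bot.movel(UO+U@[-95.2,0.4,94.5+22.6],velocity=25,until_force=6)
print(h,U.T@(bot.get_tcp_pos()-UO),U.T@(bot.get_force()-f0),bot.get_time_s())
bot.dwell(.2);print(U.T@(bot.get_tcp_pos()-UO),U.T@(bot.get_force()-f0))
cv2.imwrite('pics/s10.png',bot.read_camera('scene')[:,:,::-1])
cv2.imwrite('pics/w10.png',bot.read_camera('wrist')[:,:,::-1])
crop('pics/s10.png',310,270,100,120,6,'pics/c14.png')
E
```

```text
[ 0.48224473 -0.68058476 -1.51173671]
False [-95.41524673   0.40937144 117.24042649] [-2.37408878  1.03197074  3.09232476] 19.1083
[-95.37394485   0.41334228 117.15696092] [-3.08268755  1.20688002  2.62016212]
```

View pics/c14.png

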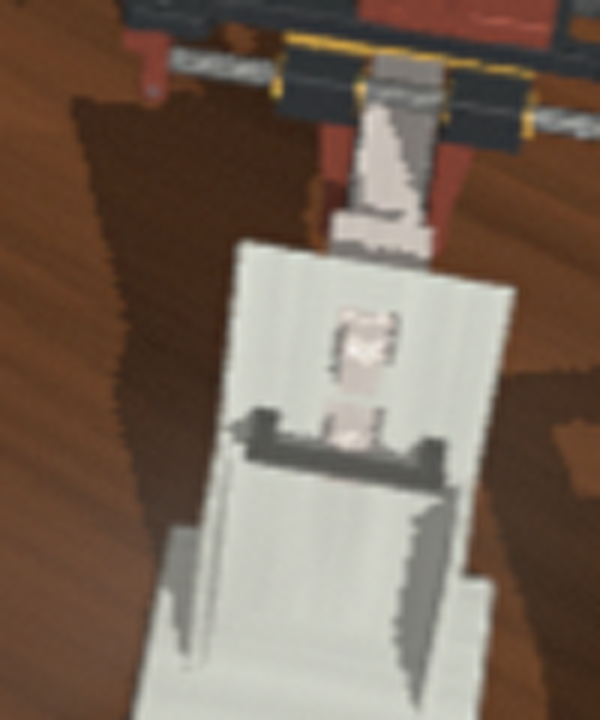

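View pics/w10.png

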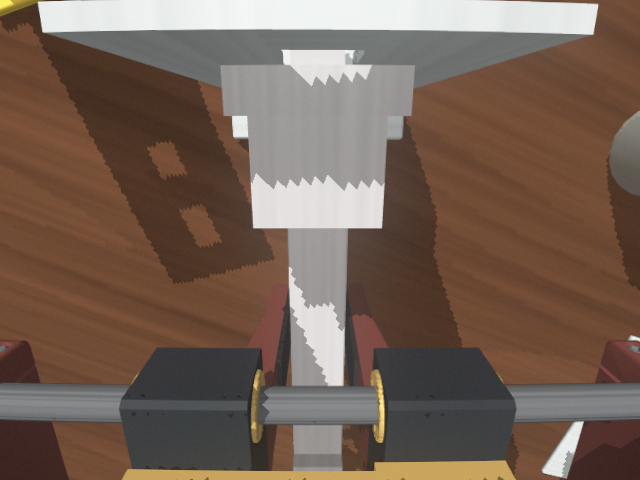

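```bash
python3 - <<'E'
from h import *
import pickle
bot.set_gripper(60);bot.dwell(.3)
p=bot.get_tcp_pos();print(bot.get_force())
bot.movel(p+U@[-6,0,0],velocity=60)
bot.movel(p+U@[-6,0,100],velocity=150)
bot.set_gripper(0,20)
bot.movep(UO+U@[-120,0,290],Rt(Rb(UY,10)))
c=cam('wrist');pickle.dump(c,open('w11.pkl','wb'));cv2.imwrite('pics/w11.png',bot.read_camera('wrist')[:,:,::-1])
cv2.imwrite('pics/s11.png',bot.read_camera('scene')[:,:,::-1])
crop('pics/s11.png',310,250,100,120,6,'pics/c15.png')
print(bot.get_time_s())
E
```

```text
[-0.02190521  0.06814134  0.86201132]
23.0
```

View pics/w11.png

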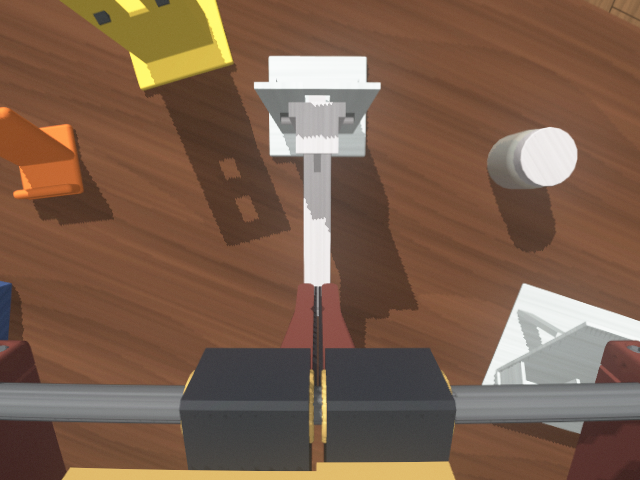

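View pics/c15.png

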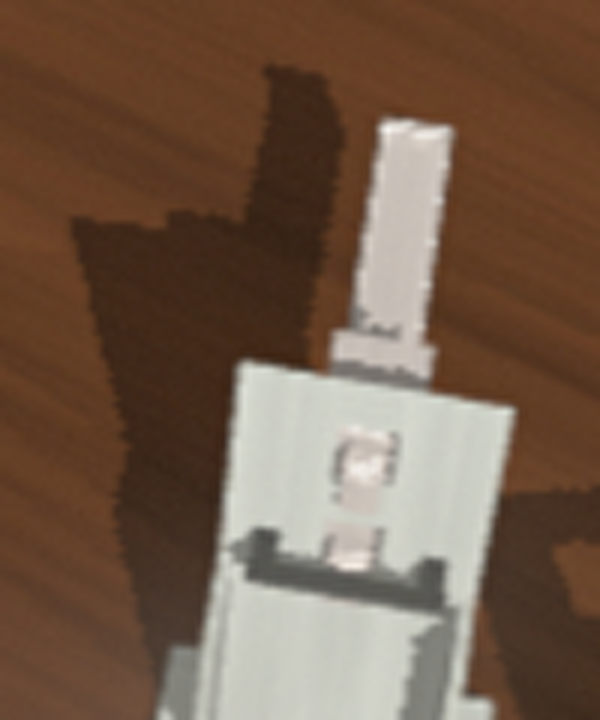

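```bash
python3 - <<'E'
from h import *
bot.movep(UO+U@[-20,0.2,235],Rt(U))
bot.movel(UO+U@[-20,0.2,205],velocity=80)
bot.dwell(.2);f0=bot.get_force()
h=bot.movel(UO+U@[-20,0.2,191],velocity=20,until_force=4)
print('contact',h,U.T@(bot.get_tcp_pos()-UO),U.T@(bot.get_force()-f0))
z=bot.get_tcp_pos()@[0,0,1]
while z>181:
    z-=1
    h=bot.movel(UO+U@[-20,0.2,z],velocity=15)
    f=U.T@(bot.get_force()-f0);print(round(z,1),(U.T@(bot.get_tcp_pos()-UO)).round(2),f.round(1))
    if f[2]>28: break
print(bot.get_time_s())
E
```

```text
contact True [-1.98929544e+01  1.73008370e-01  1.94217622e+02] [-0.10110646 -1.05654038  2.96665577]
193.2 [-19.84   0.21 194.16] [-0.4 -0.9  6. ]
192.2 [-1.9740e+01  1.7000e-01  1.9397e+02] [-1.1 -0.2  7.5]
191.2 [-1.9640e+01  1.5000e-01  1.9379e+02] [-2.8 -1.9 10. ]
190.2 [-1.9540e+01  1.7000e-01  1.9351e+02] [-2.  -0.8 12.4]
189.2 [-19.52   0.22 192.34] [-1.8 -0.1  9.9]
188.2 [-19.45   0.27 189.15] [ 1.9 -1.5  4.2]
187.2 [-20.62   0.19 185.61] [-0.3 -0.9  0.5]
186.2 [-20.23   0.22 185.48] [ 0.1 -1.3  1.4]
185.2 [-20.04   0.2  185.09] [ 0.2 -0.7  1.1]
184.2 [-20.03   0.21 184.17] [-0.   0.2  0.6]
183.2 [-19.96   0.22 183.86] [-1.9 -0.   4.4]
182.2 [-19.93   0.21 183.75] [-2.8 -0.2  7.2]
181.2 [-19.94   0.2  183.69] [-4.2  0.2  9.1]
180.2 [-19.91   0.19 183.62] [-4.8  0.2 13.1]
28.3333
```

```bash
python3 - <<'E'
from h import *
import pickle
bot.movel(UO+U@[-20,0.2,240],velocity=100)
bot.movep(UO+U@[-120,0,290],Rt(Rb(UY,10)))
c=cam('wrist');pickle.dump(c,open('w12.pkl','wb'));cv2.imwrite('pics/w12.png',bot.read_camera('wrist')[:,:,::-1])
bot.movep([400,100,350],Rt(Rb(14,0)))
for n in('scene','top'): cv2.imwrite(f'pics/{n}13.png',bot.read_camera(n)[:,:,::-1])
crop('pics/w12.png',245,40,145,120,5.5,'pics/c16.png')
crop('pics/scene13.png',310,270,100,120,6,'pics/c17.png')
print(bot.get_time_s(),bot.get_force())
E
```

```text
30.6083 [ 0.35408119 -0.2377314  -0.4330005 ]
```

View pics/c16.png

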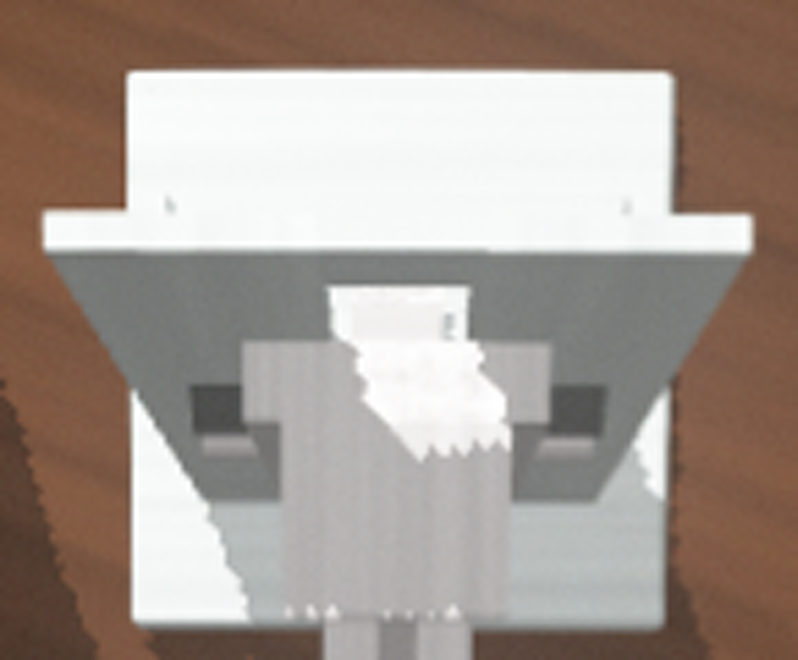

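View pics/c17.png

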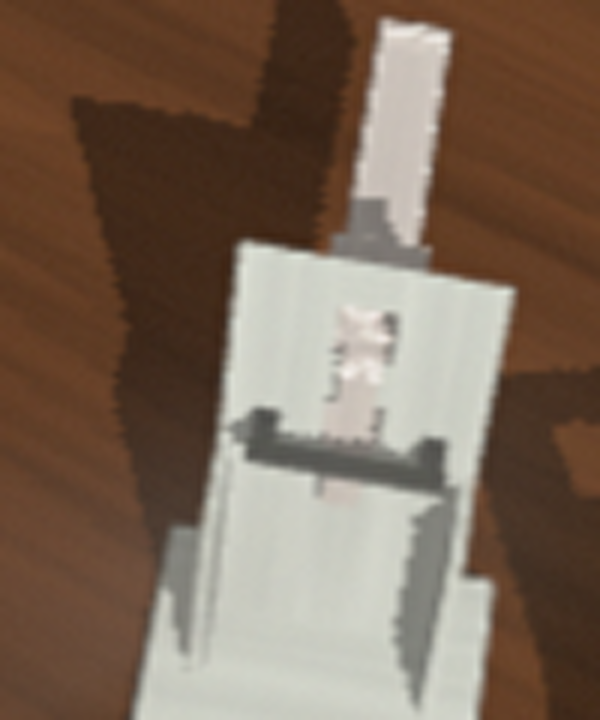

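View pics/scene13.png

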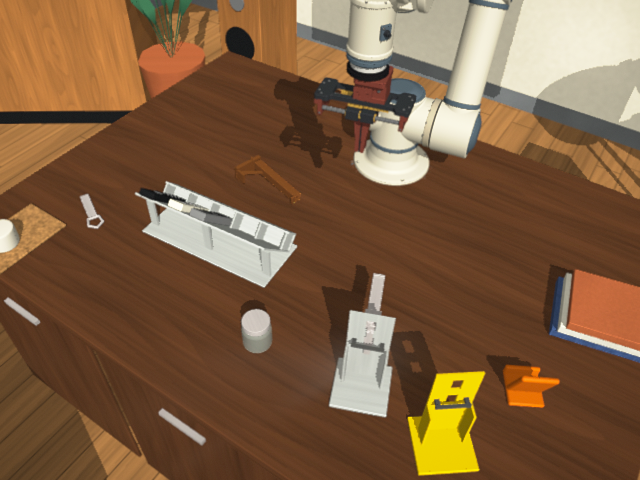

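View pics/top13.png

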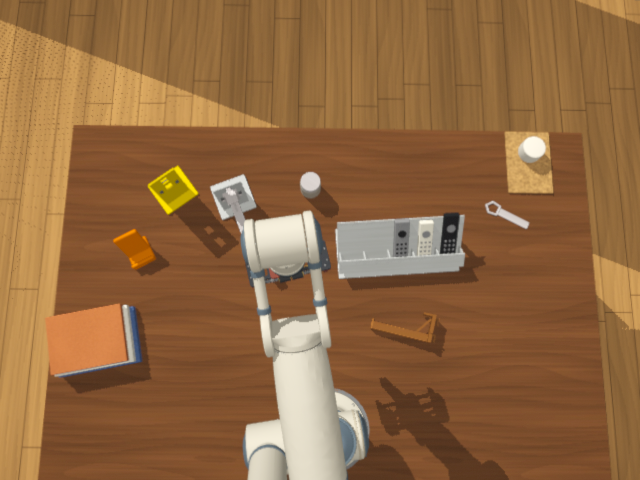

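The noses (crop 190–245 and 550–605, row 410) sit out above the pin ends (row 445). The bracket is level and down, and the remotes and jar are at their starting pixels. I'm handing in.

```bash
python3 - <<'E'
from plant import bot
print(bot.hand_in(),bot.get_time_s())
E
```

```text
the job is handed in; nothing more can be done
the job is handed in; nothing more can be done
```

The bracket is on the upright, fully down with the catch out over its pin, and I handed the job in at about 31 s of the 64 s allowed.

**What I did:** I drew the bracket out of the rack by its arm, laid it level on the cabinet and let go. I then gripped the arm again, put both claws through the slots, hung the bracket on the catch and let go. Last, I pressed the pad down with closed fingers.

**Last checks:**
- **Press:** the force peaked at about 12 N and fell off as the pin passed the noses. It then rose to 13 N against the hard stop, with the bracket's underside at about 84.7 mm (nominal 85).
- **Catch and bracket:** the wrist picture shows both noses out above the pin ends, and the bracket straight and centred.
- **Remotes and jar:** in the scene and top pictures they sit at their starting pixels.
- **Robot:** it is clear of everything.

**Disagreements:** the wrist camera read about 1 mm off sideways and about 3 mm off in height. I allowed for this using the gripped bracket and the two fixed cameras. No check failed.

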